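# Line up the desk things by height

## Task

Stand the glue stick, the rubber stamp, the brass weight and the staple box on the four black pads of the wooden strip in order of height, one centred on each pad, with the tallest on the pad next to the tape measure and the lowest at the far end. Keep every one of them upright throughout, do not let any of them fall over, and leave them standing still.

Things in the scene. Friction and masses are not known exactly. Their poses are not given: they have to be found in the camera images.
- glue_stick: glue stick standing on end, green and white round tube, 25 mm in diameter, 90 mm tall, the tallest of the four. Starts upright on the open desk; z up. Origin: centre of its underside.
- rubber_stamp: wooden rubber stamp, 70 mm tall: base block 27 (x) x 54 (y) x 20 mm with a round wooden knob up to 26 mm thick above it, centred, from 20 to 70 mm height, widest near the top. Second tallest. Starts upright on the open desk; z up. Origin: centre of its underside.
- weight: brass test weight: round body 40 mm in diameter, straight-sided up to about 30 mm, with a small knob on top, 52 mm tall in all, 0.5 kg. Third tallest. It can be taken round its body. Starts upright on the open desk; z up. Origin: centre of its underside.
- staple_box: small closed dark red cardboard box of staples, 36 (x) x 52 (y) x 22 mm tall, lying flat; the lowest of the four. Starts upright on the open desk; z up. Origin: centre of its underside.
- strip: low wooden strip fixed on the desk, 80 (x) x 340 (y) x 12 mm, with four black pads in a row on it. Origin: centre of its underside; y along the row, x across it.
- pad_1: black rubber pad, 60 x 60 x 3 mm, fixed on the wooden strip; the first of the four counted from the strip's +y (left) end. Origin: centre of its underside (12 mm above the desk); its top is 3 mm above that. z up, y along the strip, x across it. Neighbouring pad centres are 90 mm apart.
- pad_2: black rubber pad, 60 x 60 x 3 mm, fixed on the wooden strip; the second of the four counted from the strip's +y (left) end. Origin: centre of its underside (12 mm above the desk); its top is 3 mm above that. z up, y along the strip, x across it. Neighbouring pad centres are 90 mm apart.
- pad_3: black rubber pad, 60 x 60 x 3 mm, fixed on the wooden strip; the third of the four counted from the strip's +y (left) end. Origin: centre of its underside (12 mm above the desk); its top is 3 mm above that. z up, y along the strip, x across it. Neighbouring pad centres are 90 mm apart.
- pad_4: black rubber pad, 60 x 60 x 3 mm, fixed on the wooden strip; the fourth of the four counted from the strip's +y (left) end. Origin: centre of its underside (12 mm above the desk); its top is 3 mm above that. z up, y along the strip, x across it. Neighbouring pad centres are 90 mm apart.
- tape_measure: yellow steel tape measure, 35 x 70 x 63 mm, fixed on the desk just beyond one end of the strip (about 100 mm from the centre of the nearest pad, about 370 mm from the farthest); which end varies. Beyond the other end lies a roll of masking tape, 103 mm across and 25 mm high. Origin: centre of its underside.
Not all that is in view belongs to the job. Leave any blue or green look-alike of the staple_box alone.

How it is judged:
By the outcome, as a careful person would: the job done as asked, in the order asked, and still so for the second after the job is handed in, with the robot touching nothing.
It also fails if it takes over 99 s, if anything falls off the work surface, if the arm or the gripper's body presses on something with over 40 N, if the wrist force passes 120 N, or if a joint passes its speed limit or range.

## Robot

A 6-joint arm with a two-finger parallel gripper is mounted at the origin on a cart in front of the work surface, level with it; the furniture and walls round the work are solid. World frame = base frame: x ahead of the robot, y to its left, z up, the work surface at z = 0. Lengths are in m, angles in degrees, forces in N, time in s.
With the tool pointing down it reaches from about 0.4 to 0.825 m from the base axis. Payload 7 kg.
Tool frame: the origin (TCP) lies midway between the tips of the shut fingers; the grasp point (between the pads) lies hold_point_z behind it (hold_point_z is the distance from the TCP to the grasp point, in m); z points along the fingers, y is the line along which they close (so a half turn about z gives the same grasp; the last joint's range is limited). The gripper opens to 88 mm and grips with 3 to 60 N. Pads are 19 mm wide; open, the fingers measure 130 mm over their backs; the gripper's body (78 mm by 193 mm) begins 47 mm behind the grasp point.
Start: joints at [91.335, 20.546, 0.682, 0, -70.136, -16.507], TCP at [0.177, 0.651, 0.227] pointing down, gripper open.
Joint ranges: [-176.03, 176.03], [-82.01, 121.73], [-58.28, 71.71], [-173.87, 95.51], [-174.79, -0.11], [-173.66, 173.66]. Speed limits (degrees/s): [136.94, 136.94, 172.46, 180, 180, 180].

## Interface

Orientations are given as [roll, pitch, yaw] about the fixed x, y, z axes, in that order (R = Rz(yaw) Ry(pitch) Rx(roll)).
In Python, from plant import * gives the robot as it stands.
- The arm moves only by the tool step_arm, never from a script. Its argument "steps" is a list that holds one entry, the list of rows, each a list of 6 numbers: the shift along the tool's x, y, z scaled (see below), then the turn, a rotation vector about the tool's x, y, z scaled (see below). In form: [[[tx, ty, tz, wx, wy, wz], ...]]. A call has 1 to 20 rows; each row is the pose to reach, as a shift and turn from the pose commanded when the call began, along the tool's axes at that moment; what a row does not reach only later rows make up. The controller multiplies each number of a shift by 100 mm and each number of a turn by 0.5 rad. A row lasts 1/10 s, in which the tool goes at most 50 mm and 8.59 degrees, less where a joint would pass 70% of its speed; a pose out of reach is approached as far as the arm can. A call with a number of a shift or a turn outside -1 to 1 is refused whole. A call with a gripper value outside its range is refused whole. "jaw" is the closure in counts, from 0 (fully open) to 255 (shut), set as the call begins (left out, the last holds). The fingers move at their own pace and stop on an object; the grip force is fixed at half the most. Time passes only in rows, so rows that repeat a pose let the fingers close. It gives the time, the measured TCP pose, the force, the opening and the grip force at its end, in the units of the state.
- get_obs(): the state, without advancing time (a new reading comes with each control period).
- snapshot(name): name is "side" or "top"; returns (picture, depth): 384x512x3 uint8, red, green, blue; 384x512 float32, m along the optical axis (not along the pixel's ray), 0 where there is no reading.
- calibration(name): a dict with "mtx" (3x3 intrinsics, pixels), "rvec" (rotation vector, rad) and "tvec" (3), from world to camera coordinates, as OpenCV has them. Camera axes: x right, y down, z forward; pixel columns grow to the right and rows downward; lengths in m; the calibration is good to about 2 mm. A picture is of the moment at which its call begins. calibration takes no time and is no camera call.
- close_job(): hands the job in; it is judged then, once.
The state is a dict: "clock": time; "joint_pos": joint angles; "qvel": joint speeds; "tau": joint torques, N m; "tool_pos": TCP position; "orientation": TCP orientation; "force": force on the tool from outside, world axes, zero at the start; "moment": the same for the moment, N m; "opening": finger opening in m; "gripper_force": force on a finger pad.
Only numpy, scipy, OpenCV 4.12 (cv2) and the standard library are available. Lean on these libraries where they do the work, as an engineer would, in place of code of your own. Each camera call takes 0.05 s, during which the arm holds its last target. There are 200 camera calls.

## Working session

There is one attempt and no reset: what is moved stays moved. The work goes in short steps, Python scripts to look and compute and a tool call to move; the robot and the scene stay as the last step left them, time stands still between calls to the robot, and variables do not carry over. Pictures are saved under pics/ and viewed, at most 14 in all, crops included, and the job is handed in when it is done.

Besides the shell and the picture viewer there is one more tool, called after "Request:" as name(argument=value, ...), one argument or row to a line, values as JSON. step_arm: Moves the arm, as the interface text tells. Its arguments: {"type":"object","properties":{"steps":{"type":"array","items":{"type":"array","items":{"type":"array","items":{"type":"number","minimum":-1,"maximum":1}}}},"jaw":{"type":"number"}},"required":["steps"]}

```bash
ls; mkdir -p pics
python3 - <<'E'
from plant import *
import cv2,numpy as np
print(get_obs())
for n in("top","side"):
    p,d=snapshot(n); c=calibration(n); print(n,c)
    cv2.imwrite(f"pics/{n}0.png",p[:,:,::-1]); np.savez(f"{n}0.npz",p=p,d=d)
E
```

```text
pics
{'clock': 0.0, 'joint_pos': array([ 9.13349587e+01,  2.05901130e+01,  6.32882976e-01, -2.16744318e-02,
       -7.01357017e+01, -1.65069745e+01]), 'qvel': array([ 0.09480123, -0.01737728,  0.02020919,  0.02178001,  0.03013348,
       -0.08630732]), 'tau': array([-3.00520887e-04, -5.82728148e+01,  2.93062985e+01,  6.99721590e+00,
        7.21115386e-03, -1.57540599e-04]), 'tool_pos': array([0.17654726, 0.65098234, 0.22562596]), 'orientation': array([ 1.79905109e+02, -6.87206279e-03, -1.51793916e+01]), 'force': array([ 0.37683632, -0.01608041,  0.22591878]), 'moment': array([-0.04320903, -0.01468978,  0.00417376]), 'gripper_force': 0.0, 'opening': 0.0875352892046514}
top {'mtx': array([[380.18827685,   0.        , 252.48244137],
       [  0.        , 380.18827685, 194.22818477],
       [  0.        ,   0.        ,   1.        ]]), 'rvec': array([ 2.13182277, -2.14987074,  0.15841369]), 'tvec': array([0.13380361, 0.56992911, 1.18845611])}
side {'mtx': array([[379.80747478,   0.        , 258.18357497],
       [  0.        , 379.80747478, 186.48044749],
       [  0.        ,   0.        ,   1.        ]]), 'rvec': array([ 0.18313768, -2.72399166,  1.3710054 ]), 'tvec': array([ 0.5757697 , -0.02874552,  1.05458723])}
```

View pics/top0.png

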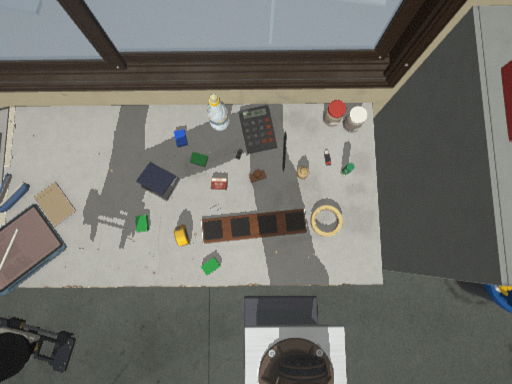

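View pics/side0.png

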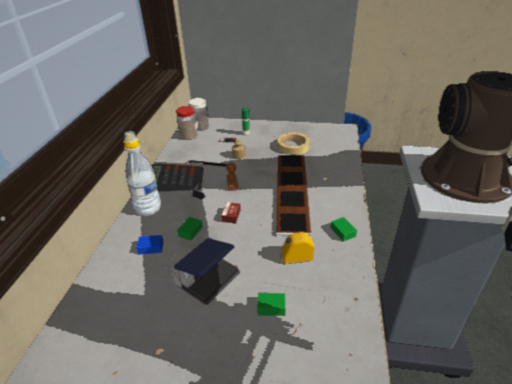

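```bash
python3 -c "
import plant;print([n for n in dir(plant) if n[0]!='_']);print(getattr(plant,'hold_point_z',None))"
```

```text
['PlanningError', 'calibration', 'close_job', 'get_obs', 'hold_point_z', 'snapshot']
0.0188
```

The tape measure is at px (181,235), the +y end, so pad_1 gets the glue stick. Candidates in the top view:
- Staple box: red (219,182). The green ones at (199,159), (141,223) and (211,265) and the blue one at (180,137) are look-alikes.
- Stamp: brown (258,176).
- Weight: brass (303,172).
- Glue stick: green and white (348,169).

Next I confirm these in a crop and measure them.

```bash
cat > h.py <<'E'
import cv2,numpy as np
from plant import *
def cam(n):
    c=calibration(n); R=cv2.Rodrigues(c["rvec"])[0]; return c["mtx"],R,np.array(c["tvec"]).ravel()
def cloud(n,d):
    K,R,t=cam(n); v,u=np.indices(d.shape)
    r=np.stack([(u-K[0,2])/K[0,0]*d,(v-K[1,2])/K[1,1]*d,d],-1)
    return (r-t)@R
def ray(n,uv,z):
    K,R,t=cam(n); uv=np.atleast_2d(uv).astype(float)
    r=np.c_[(uv-K[:2,2])/[K[0,0],K[1,1]],np.ones(len(uv))]@R; o=-R.T@t
    return o+r*((z-o[2])/r[:,2])[:,None]
E
python3 - <<'E'
from h import *
T=np.load("top0.npz");S=np.load("side0.npz")
a=cv2.resize(T['p'][140:200,190:365],(800,274),interpolation=cv2.INTER_CUBIC)
b=cv2.resize(S['p'][100:240,140:330],(434,320),interpolation=cv2.INTER_CUBIC)
o=np.zeros((594,800,3),np.uint8);o[:274]=a;o[274:,:434]=b
cv2.imwrite("pics/crop0.png",o[:,:,::-1])
for n,D in(("top",T),("side",S)):
    X=cloud(n,D['d']); p=D['p']; ok=D['d']>0
    desk=ok&(X[...,2]<.006)&(X[...,2]>-.006); print(n,"desk px",desk.sum())
    m=(ok&(X[...,2]>.007)&(X[...,0]>.35)&(X[...,0]<.8)&(abs(X[...,1])<.5)).astype(np.uint8)
    k,l,st,_=cv2.connectedComponentsWithStats(m,connectivity=4)
    for i in range(1,k):
        if st[i,4]<12: continue
        q=X[l==i]; zt=np.percentile(q[:,2],97); tp=q[q[:,2]>zt-.012]
        r=cv2.minAreaRect((q[:,:2]*1000).astype(np.float32))
        print(st[i], "z",zt.round(3),"topmean",tp[:,:2].mean(0).round(4),"rect",np.round(r[0]),np.round(r[1]),round(r[2]),"rgb",p[l==i].mean(0).round())
E
```

```text
top desk px 57805
[  385    41   127   229 23861] z 0.552 topmean [ 0.601  -0.3459] rect [ 575. -359.] [ 74. 450.] 90 rgb [86. 86. 82.]
[213 118  10  13  75] z 0.12 topmean [0.7989 0.2399] rect [797. 240.] [26.  5.] 90 rgb [173. 182. 179.]
[345 120  20  13 170] z 0.099 topmean [ 0.7952 -0.2101] rect [ 792. -211.] [51. 16.] 90 rgb [155. 149. 139.]
[242 128  35  26 681] z 0.026 topmean [0.7703 0.1085] rect [766. 104.] [ 85. 105.] 10 rgb [71. 66. 63.]
[174 129  14  18 179] z 0.027 topmean [0.7696 0.3714] rect [770. 372.] [52. 36.] 15 rgb [ 49.  81. 153.]
[283 134   4  17  33] z 0.013 topmean [0.7526 0.0192] rect [754.  19.] [ 8. 55.] 84 rgb [53. 52. 50.]
[236 149   7  11  41] z 0.033 topmean [0.7149 0.1721] rect [713. 173.] [18. 30.] 61 rgb [65. 64. 60.]
[324 151   7  15  46] z 0.012 topmean [ 0.6956 -0.1249] rect [ 699. -124.] [49. 16.] 7 rgb [119.  91.  88.]
[190 152  18  15 182] z 0.028 topmean [0.6963 0.3093] rect [696. 309.] [52. 36.] 75 rgb [48. 98. 56.]
[282 154   3  16  30] z 0.014 topmean [0.686  0.0242] rect [687.  25.] [ 7. 53.] 87 rgb [49. 48. 45.]
[137 161  43  39 904] z 0.
[... 2053 characters left out ...]
mean [0.7992 0.241 ] rect [798. 243.] [20.  3.] 90 rgb [179. 186. 189.]
[222 202  19  20 292] z 0.024 topmean [0.6122 0.2475] rect [613. 244.] [54. 37.] 88 rgb [137.  85.  76.]
[177 217  26  22 354] z 0.025 topmean [0.6961 0.3147] rect [698. 310.] [55. 38.] 72 rgb [16. 72. 28.]
[331 218  10  18 120] z 0.024 topmean [0.3591 0.2665] rect [362. 268.] [21. 46.] 0 rgb [ 24. 107.  42.]
[137 235  26  18 394] z 0.024 topmean [0.7701 0.377 ] rect [772. 375.] [54. 38.] 16 rgb [ 18.  53. 136.]
[ 172  237   67   63 2482] z 0.078 topmean [0.6085 0.4519] rect [622. 442.] [109.  84.] 61 rgb [44. 45. 51.]
[258 293  28  12 273] z 0.024 topmean [0.4829 0.4891] rect [484. 489.] [52. 24.] 3 rgb [ 32. 140.  56.]
```

View pics/crop0.png

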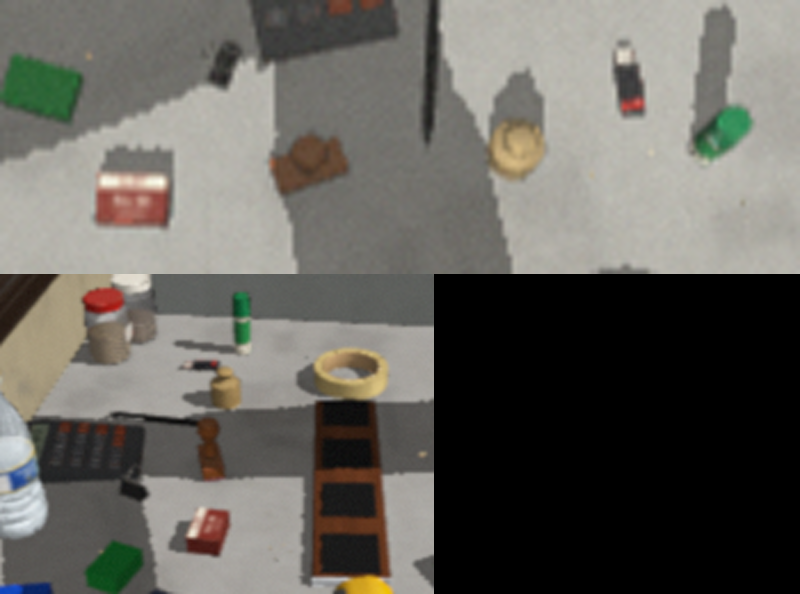

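Identified: red box (219,182), the only red one; stamp (258,176) with block and knob; brass weight (303,172); green and white glue stick (348,169). Their sizes and heights match the description. Next I measure the pads and write a move planner.

```bash
cat >> h.py <<'E'
def plan(p0,yaw0,p1,yaw1):
    """print calls: per-call shift/turn in tool axes (tool down), scaled units"""
    p0,p1=np.array(p0),np.array(p1); d=p1-p0; dy=yaw1-yaw0
    n=max(1,int(np.ceil(max(np.linalg.norm(d)/.095,abs(dy)/27))))
    for i in range(n):
        c,s=np.cos(np.radians(yaw0+dy*i/n)),np.sin(np.radians(yaw0+dy*i/n))
        R=np.array([[c,s,0],[s,-c,0],[0,0,-1]])
        print(np.round(R.T@(d/n)/.1,3), "wz",round(-np.radians(dy/n)/.5,3))
E
python3 - <<'E'
from h import *
for n in("top","side"):
    D=np.load(n+"0.npz");X=cloud(n,D['d']);p=D['p'].astype(int)
    c,s=np.cos(np.radians(5.5)),np.sin(np.radians(5.5)); e=X[...,:2]-[.470,.126]
    m=(D['d']>0)&(abs(e@[c,s])<.042)&(abs(e@[-s,c])<.172)&(X[...,2]<.03)&((p[...,0]-p[...,2])<13)&(p.max(-1)<60)
    m=cv2.morphologyEx(m.astype(np.uint8),cv2.MORPH_OPEN,np.ones((3,3)))
    k,l,st,ce=cv2.connectedComponentsWithStats(m,connectivity=4)
    for i in range(1,k):
        if st[i,4]<60: continue
        v,u=np.nonzero(l==i); P=ray(n,np.c_[u,v],.015)[:,:2]*1000
        r=cv2.minAreaRect(P.astype(np.float32)); print(n,ce[i].round(),"mean",P.mean(0).round(1),"rect",np.round(r[0],1),np.round(r[1]),round(r[2],1))
    print(n,"strip+pad z",X[m>0][:,2].mean() if m.any() else 0)
for y in(0,):
    plan([.177,.651,.227],-15.2,[.612,.244,.10],-90)
E
```

```text
top [295. 221.] mean [486.2  -8.6] rect [485.1  -8. ] [57. 57.] 6.5
top [267. 224.] mean [477.3  81. ] rect [476.8  81.4] [57. 57.] 6.1
top [240. 227.] mean [468.4 169.9] rect [468.8 170.5] [54. 55.] 4.8
top [215. 230.] mean [457.4 252.2] rect [461.2 252.7] [31. 58.] 79.1
top [208. 226.] mean [471.3 276. ] rect [466.5 272.4] [36. 33.] 0.4
top strip+pad z 0.015258379270239703
side [291. 160.] mean [485.2  -5. ] rect [485.   -7.1] [54. 55.] 5.5
side [291. 178.] mean [478.2  82.9] rect [477.3  84. ] [58. 57.] 6.4
side [292. 198.] mean [468.4 174.2] rect [469.  174.2] [56. 54.] 6.7
side [293. 222.] mean [460.7 263. ] rect [460.5 263.2] [56. 56.] 6.6
side strip+pad z 0.015104505132880744
[0.752 0.398 0.181] wz 0.373
[0.813 0.252 0.181] wz 0.373
[0.846 0.097 0.181] wz 0.373
[ 0.849 -0.062  0.181] wz 0.373
[ 0.823 -0.218  0.181] wz 0.373
[ 0.768 -0.367  0.181] wz 0.373
[ 0.687 -0.503  0.181] wz 0.373
```

Request:
step_arm(
  steps=[
    [[0.376,0.2,0.09,0,0,0.187],[0.752,0.398,0.181,0,0,0.373],[0.752,0.398,0.181,0,0,0.373]],
  ],
  jaw=0,
)

```text
clock: 0.4
tool_pos: [0.241, 0.5894, 0.2069]
orientation: [179.8, -0.0, -26.2]
force: [0.5, 0.8, -0.1]
opening: 0.0875
gripper_force: 0.0
```

Request:
step_arm(
  steps=[
    [[0.406,0.126,0.09,0,0,0.187],[0.813,0.252,0.181,0,0,0.373],[0.813,0.252,0.181,0,0,0.373]],
  ],
)

```text
clock: 0.7
tool_pos: [0.3029, 0.5315, 0.1889]
orientation: [179.8, -0.1, -36.9]
force: [-0.2, 0.9, -0.3]
opening: 0.088
gripper_force: 0.0
```

Request:
step_arm(
  steps=[
    [[0.423,0.05,0.09,0,0,0.187],[0.846,0.097,0.181,0,0,0.373],[0.846,0.097,0.181,0,0,0.373]],
  ],
)

```text
clock: 1.0
tool_pos: [0.3649, 0.4737, 0.1708]
orientation: [179.8, -0.1, -47.6]
force: [-0.6, -0.5, 0.5]
opening: 0.0874
gripper_force: 0.0
```

Request:
step_arm(
  steps=[
    [[0.425,-0.03,0.09,0,0,0.187],[0.849,-0.062,0.181,0,0,0.373],[0.849,-0.062,0.181,0,0,0.373]],
  ],
)

```text
clock: 1.3
tool_pos: [0.4269, 0.416, 0.1527]
orientation: [179.9, -0.1, -58.2]
force: [-0.8, -0.3, -0.8]
opening: 0.0879
gripper_force: 0.0
```

Request:
step_arm(
  steps=[
    [[0.41,-0.11,0.09,0,0,0.187],[0.823,-0.218,0.181,0,0,0.373],[0.823,-0.218,0.181,0,0,0.373]],
  ],
)

```text
clock: 1.6
tool_pos: [0.4891, 0.3582, 0.1346]
orientation: [179.9, -0.1, -68.9]
force: [-0.9, -0.3, -0.6]
opening: 0.0876
gripper_force: 0.0
```

Request:
step_arm(
  steps=[
    [[0.384,-0.184,0.09,0,0,0.187],[0.768,-0.367,0.181,0,0,0.373],[0.768,-0.367,0.181,0,0,0.373]],
  ],
)

```text
clock: 1.9
tool_pos: [0.5513, 0.3003, 0.1164]
orientation: [179.9, -0.1, -79.6]
force: [-1.1, 0.5, -1.2]
opening: 0.0877
gripper_force: 0.0
```

Request:
step_arm(
  steps=[
    [[0.343,-0.25,0.09,0,0,0.187],[0.687,-0.503,0.181,0,0,0.373],[0.687,-0.503,0.181,0,0,0.373],[0.687,-0.503,0.181,0,0,0.373]],
  ],
)

```text
clock: 2.3
tool_pos: [0.6121, 0.2446, 0.0993]
orientation: [180.0, -0.0, -89.9]
force: [-0.3, 1.0, 0.3]
opening: 0.0876
gripper_force: 0.0
```

Request:
step_arm(
  steps=[
    [[0,0,0.3,0,0,0],[0,0,0.6,0,0,0],[0,0,0.8,0,0,0],[0,0,0.92,0,0,0],[0,0,0.95,0,0,0],[0,0,0.95,0,0,0]],
  ],
)

```text
clock: 2.9
tool_pos: [0.612, 0.2455, 0.0053]
orientation: [-180.0, 0.0, -89.9]
force: [0.3, 0.1, 0.7]
opening: 0.0871
gripper_force: 0.0
```

Request:
step_arm(
  steps=[
    [[0,0,0,0,0,0],[0,0,0,0,0,0],[0,0,0,0,0,0],[0,0,0,0,0,0],[0,0,0,0,0,0],[0,0,0,0,0,0],[0,0,0,0,0,0],[0,0,0,0,0,0],[0,0,0,0,0,0],[0,0,0,0,0,0]],
  ],
  jaw=255,
)

```text
clock: 3.9
tool_pos: [0.612, 0.2445, 0.0049]
orientation: [-180.0, -0.0, -90.0]
force: [-0.6, 0.1, 0.7]
opening: 0.0358
gripper_force: 29.8
```

Request:
step_arm(
  steps=[
    [[0,0,-0.1,0,0,0],[0,0,-0.3,0,0,0],[0,0,-0.55,0,0,0],[0,0,-0.75,0,0,0],[0,0,-0.8,0,0,0],[0,0,-0.8,0,0,0]],
  ],
)

```text
clock: 4.5
tool_pos: [0.6124, 0.2449, 0.0862]
orientation: [-179.9, 0.1, -90.0]
force: [-0.0, 0.4, -0.7]
opening: 0.0361
gripper_force: 29.8
```

Run:
```python
from h import *
p,d=snapshot("side"); cv2.imwrite("pics/s1.png",cv2.resize(p[100:300,130:400],None,fx=2,fy=2)[:,:,::-1])
o=get_obs(); print(o['tool_pos'],o['orientation'],o['opening'],o['force'])
plan([.612,.244,.085],-90,[.4856,-.0074,.085],-84.3)
```

```text
[0.61174956 0.24452823 0.0849512 ] [-1.79994881e+02  2.70521691e-02 -8.99831465e+01] 0.03563923038571706 [-0.95511687  0.16628696 -1.11540257]
[0.838 0.421 0.   ] wz -0.066
[0.824 0.449 0.   ] wz -0.066
[0.808 0.476 0.   ] wz -0.066
```

View pics/s1.png

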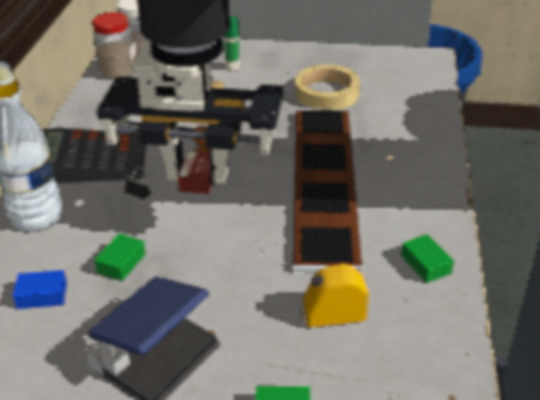

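Request:
step_arm(
  steps=[
    [[0.2,0.1,0,0,0,-0.016],[0.5,0.25,0,0,0,-0.033],[0.838,0.421,0,0,0,-0.066]],
  ],
)

```text
clock: 4.85
tool_pos: [0.5687, 0.1599, 0.0831]
orientation: [179.9, -0.1, -88.0]
force: [0.4, -0.6, -0.1]
opening: 0.0355
gripper_force: 29.8
```

Request:
step_arm(
  steps=[
    [[0.3,0.16,0,0,0,-0.022],[0.56,0.3,0,0,0,-0.044],[0.824,0.449,0,0,0,-0.066]],
  ],
)

```text
clock: 5.15
tool_pos: [0.5263, 0.0754, 0.0837]
orientation: [179.9, -0.0, -86.2]
force: [0.5, -0.5, -0.1]
opening: 0.0359
gripper_force: 29.8
```

Request:
step_arm(
  steps=[
    [[0.3,0.176,0,0,0,-0.022],[0.56,0.33,0,0,0,-0.044],[0.75,0.44,0,0,0,-0.06],[0.808,0.476,0,0,0,-0.066],[0.808,0.476,0,0,0,-0.066],[0.808,0.476,0,0,0,-0.066]],
  ],
)

```text
clock: 5.75
tool_pos: [0.486, -0.0066, 0.0846]
orientation: [180.0, -0.0, -84.3]
force: [-0.0, 0.8, 0.3]
opening: 0.0358
gripper_force: 29.8
```

Request:
step_arm(
  steps=[
    [[0,0,0.2,0,0,0],[0,0,0.4,0,0,0],[0,0,0.53,0,0,0],[0,0,0.6,0,0,0],[0,0,0.63,0,0,0],[0,0,0.645,0,0,0],[0,0,0.645,0,0,0],[0,0,0.645,0,0,0]],
  ],
)

```text
clock: 6.55
tool_pos: [0.4861, -0.0067, 0.0209]
orientation: [-179.9, 0.0, -84.3]
force: [-0.2, 0.6, -0.1]
opening: 0.0359
gripper_force: 29.8
```

Request:
step_arm(
  steps=[
    [[0,0,0,0,0,0],[0,0,0,0,0,0],[0,0,0,0,0,0],[0,0,0,0,0,0],[0,0,0,0,0,0],[0,0,0,0,0,0],[0,0,0,0,0,0],[0,0,0,0,0,0]],
  ],
  jaw=0,
)

```text
clock: 7.35
tool_pos: [0.4857, -0.007, 0.0203]
orientation: [180.0, -0.0, -84.3]
force: [-0.5, -0.6, -0.3]
opening: 0.0866
gripper_force: 0.0
```

Request:
step_arm(
  steps=[
    [[0,0,-0.2,0,0,0],[0,0,-0.5,0,0,0],[0,0,-0.9,0,0,0],[0,0,-0.9,0,0,0],[0,0,-0.9,0,0,0]],
  ],
)

```text
clock: 7.85
tool_pos: [0.4862, -0.0066, 0.1113]
orientation: [-179.9, 0.1, -84.3]
force: [0.2, 0.8, -0.5]
opening: 0.0876
gripper_force: 0.0
```

Run:
```python
from h import *
o=get_obs(); print(o['tool_pos'],o['orientation'],o['opening'],o['force'])
plan([.4856,-.0074,.1105],-84.3,[.6464,-.0365,.1105],-84.3)
print();plan([.6464,-.0365,.1105],-84.3,[.4774,.0822,.1105],-84.3)
print();plan([.4774,.0822,.12],-84.3,[.6358,.1132,.12],-70)
print();plan([.6358,.1132,.12],-70,[.4686,.1721,.12],-84.3)
```

```text
[ 0.48620256 -0.00664696  0.11128653] [-1.79853362e+02  5.52423739e-02 -8.43092001e+01] 0.08756611101599443 [ 0.20554017  0.83944057 -0.48094978]
[ 0.225 -0.786  0.   ] wz -0.0
[ 0.225 -0.786  0.   ] wz -0.0

[-0.45   0.521  0.   ] wz -0.0
[-0.45   0.521  0.   ] wz -0.0
[-0.45   0.521  0.   ] wz -0.0

[-0.076 -0.803  0.   ] wz -0.25
[ 0.025 -0.807  0.   ] wz -0.25

[-0.563  0.685  0.   ] wz 0.25
[-0.473  0.75   0.   ] wz 0.25
```

Request:
step_arm(
  steps=[
    [[0.11,-0.39,0,0,0,0],[0.225,-0.786,0,0,0,0]],
  ],
)

```text
clock: 8.05
tool_pos: [0.5661, -0.0216, 0.1098]
orientation: [180.0, 0.0, -84.2]
force: [1.0, 0.9, 1.6]
opening: 0.0877
gripper_force: 0.0
```

Request:
step_arm(
  steps=[
    [[0.11,-0.39,0,0,0,0],[0.225,-0.786,0,0,0,0],[0.225,-0.786,0.05,0,0,0],[0.225,-0.786,0.1,0,0,0]],
  ],
)

```text
clock: 8.45
tool_pos: [0.646, -0.0366, 0.0975]
orientation: [179.8, -0.0, -84.4]
force: [-1.0, -0.4, -1.2]
opening: 0.0876
gripper_force: 0.0
```

Request:
step_arm(
  steps=[
    [[0,0,0.3,0,0,0],[0,0,0.6,0,0,0],[0,0,0.8,0,0,0],[0,0,0.9,0,0,0],[0,0,0.93,0,0,0],[0,0,0.93,0,0,0]],
  ],
)

```text
clock: 9.05
tool_pos: [0.6464, -0.036, 0.0075]
orientation: [180.0, -0.0, -84.3]
force: [-0.6, 0.3, -0.1]
opening: 0.0876
gripper_force: 0.0
```

Request:
step_arm(
  steps=[
    [[0,0,0,0,0,0],[0,0,0,0,0,0],[0,0,0,0,0,0],[0,0,0,0,0,0],[0,0,0,0,0,0],[0,0,0,0,0,0],[0,0,0,0,0,0],[0,0,0,0,0,0],[0,0,0,0,0,0],[0,0,0,0,0,0]],
  ],
  jaw=255,
)

```text
clock: 10.05
tool_pos: [0.6467, -0.0361, 0.0074]
orientation: [-180.0, -0.0, -84.3]
force: [0.8, 0.2, 0.9]
opening: 0.0383
gripper_force: 30.0
```

Request:
step_arm(
  steps=[
    [[0,0,-0.1,0,0,0],[0,0,-0.3,0,0,0],[0,0,-0.55,0,0,0],[0,0,-0.75,0,0,0],[0,0,-0.8,0,0,0],[0,0,-0.8,0,0,0]],
  ],
)

```text
clock: 10.65
tool_pos: [0.6465, -0.036, 0.0879]
orientation: [-179.9, 0.0, -84.3]
force: [0.2, 0.7, -5.5]
opening: 0.0389
gripper_force: 30.0
```

Run:
```python
from h import *
p,d=snapshot("top");q,e=snapshot("side"); np.savez("top2.npz",p=p,d=d)
im=np.hstack([cv2.resize(p[130:280,190:370],(480,400)),cv2.resize(q[90:290,200:350],(300,400))])
cv2.imwrite("pics/s2.png",im[:,:,::-1])
o=get_obs(); print(o['tool_pos'],o['orientation'],o['opening'],o['force'])
X=cloud("top",d); m=(d>0)&(X[...,2]>.028)&(X[...,2]<.05)&(abs(X[...,0]-.4856)<.045)&(abs(X[...,1]+.0074)<.045)
print(m.sum()); r=cv2.minAreaRect((X[m][:,:2]*1000).astype(np.float32)); print(r,X[m].mean(0))
X=cloud("side",e); m=(e>0)&(X[...,2]>.028)&(X[...,2]<.05)&(abs(X[...,0]-.4856)<.045)&(abs(X[...,1]+.0074)<.045)
print(m.sum()); 
if m.sum()>5: print(cv2.minAreaRect((X[m][:,:2]*1000).astype(np.float32)),X[m].mean(0))
```

```text
[ 0.64547011 -0.03614031  0.08606741] [ 1.79878314e+02  1.55814946e-02 -8.43240510e+01] 0.038814791821805146 [ 0.50545718 -0.20427152 -5.38371407]
80
((486.9229431152344, -23.03868865966797), (35.650901794433594, 26.384876251220703), 7.025589466094971) [ 0.48820212 -0.02432993  0.03763419]
150
((486.0289001464844, -6.405080795288086), (34.686767578125, 54.8056640625), 5.08685827255249) [ 0.48631415 -0.0024178   0.03629588]
```

View pics/s2.png

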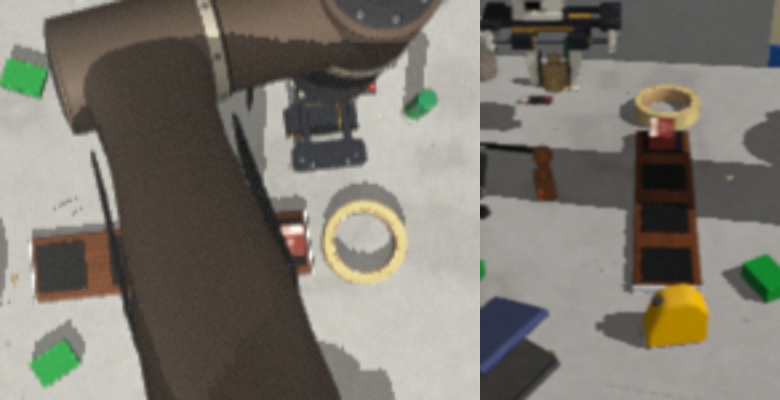

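Box stands centred on pad_4 (~(660,132) in this picture), and the weight is held between the fingers at (556,72). Carrying the weight to pad_3.

Request:
step_arm(
  steps=[
    [[-0.1,0.12,0,0,0,0],[-0.27,0.31,0,0,0,0],[-0.45,0.521,0,0,0,0]],
  ],
)

```text
clock: 11.05
tool_pos: [0.5887, 0.0034, 0.0854]
orientation: [179.8, -0.0, -84.4]
force: [-0.0, 1.3, -4.8]
opening: 0.0387
gripper_force: 30.0
```

Request:
step_arm(
  steps=[
    [[-0.15,0.174,0,0,0,0],[-0.3,0.348,0,0,0,0],[-0.45,0.521,0,0,0,0]],
  ],
)

```text
clock: 11.35
tool_pos: [0.5322, 0.0432, 0.0859]
orientation: [179.9, -0.0, -84.3]
force: [-0.4, -0.4, -4.7]
opening: 0.039
gripper_force: 30.0
```

Request:
step_arm(
  steps=[
    [[-0.17,0.2,0,0,0,0],[-0.31,0.36,0,0,0,0],[-0.41,0.475,0,0,0,0],[-0.45,0.521,0,0,0,0],[-0.45,0.521,0,0,0,0],[-0.45,0.521,0,0,0,0]],
  ],
)

```text
clock: 11.95
tool_pos: [0.4779, 0.0826, 0.087]
orientation: [180.0, -0.0, -84.3]
force: [0.3, 0.2, -4.6]
opening: 0.0389
gripper_force: 30.0
```

Request:
step_arm(
  steps=[
    [[0,0,0.2,0,0,0],[0,0,0.4,0,0,0],[0,0,0.53,0,0,0],[0,0,0.6,0,0,0],[0,0,0.63,0,0,0],[0,0,0.64,0,0,0],[0,0,0.645,0,0,0],[0,0,0.645,0,0,0]],
  ],
)

```text
clock: 12.75
tool_pos: [0.478, 0.0829, 0.0234]
orientation: [-179.9, 0.0, -84.3]
force: [-0.2, -0.0, -5.3]
opening: 0.0389
gripper_force: 30.0
```

Request:
step_arm(
  steps=[
    [[0,0,0.005,0,0,0],[0,0,0.005,0,0,0]],
  ],
)

```text
clock: 12.95
tool_pos: [0.4778, 0.0828, 0.0227]
orientation: [-180.0, 0.0, -84.3]
force: [-0.1, 0.8, -4.7]
opening: 0.0384
gripper_force: 30.0
```

Request:
step_arm(
  steps=[
    [[0,0,0,0,0,0],[0,0,0,0,0,0],[0,0,0,0,0,0],[0,0,0,0,0,0],[0,0,0,0,0,0],[0,0,0,0,0,0],[0,0,0,0,0,0],[0,0,0,0,0,0]],
  ],
  jaw=0,
)

```text
clock: 13.75
tool_pos: [0.4776, 0.0827, 0.0223]
orientation: [180.0, -0.0, -84.3]
force: [0.8, -0.3, -0.9]
opening: 0.0875
gripper_force: 0.0
```

Request:
step_arm(
  steps=[
    [[0,0,-0.2,0,0,0],[0,0,-0.5,0,0,0],[0,0,-0.97,0,0,0],[0,0,-0.97,0,0,0],[0,0,-0.97,0,0,0]],
  ],
)

```text
clock: 14.25
tool_pos: [0.4782, 0.0831, 0.1206]
orientation: [-179.8, 0.1, -84.3]
force: [0.3, 1.7, -0.9]
opening: 0.0877
gripper_force: 0.0
```

Request:
step_arm(
  steps=[
    [[-0.038,-0.4,0,0,0,-0.125],[-0.076,-0.803,0,0,0,-0.25],[-0.076,-0.803,0,0,0,-0.25]],
  ],
)

```text
clock: 14.55
tool_pos: [0.5601, 0.0989, 0.1176]
orientation: [180.0, -0.1, -77.0]
force: [-0.7, -0.1, -1.5]
opening: 0.0875
gripper_force: 0.0
```

Request:
step_arm(
  steps=[
    [[0.012,-0.4,0,0,0,-0.125],[0.025,-0.807,0,0,0,-0.25],[0.025,-0.807,0,0,0,-0.25],[0.025,-0.807,0,0,0,-0.25]],
  ],
)

```text
clock: 14.95
tool_pos: [0.6354, 0.1133, 0.1168]
orientation: [179.8, -0.0, -70.0]
force: [-0.0, 0.1, -0.6]
opening: 0.0879
gripper_force: 0.0
```

Run:
```python
from h import *
q,e=snapshot("side");o=get_obs(); print(o['tool_pos'],o['orientation'])
X=cloud("side",e); 
for lo,hi in((.02,.05),(.05,.075)):
    m=(e>0)&(X[...,2]>lo)&(X[...,2]<hi)&(abs(X[...,0]-.4774)<.045)&(abs(X[...,1]-.0822)<.045)
    print(m.sum(),cv2.minAreaRect((X[m][:,:2]*1000).astype(np.float32)),X[m].mean(0))
cv2.imwrite("pics/s3.png",cv2.resize(q[90:290,180:380],(600,600))[:,:,::-1])
```

```text
[0.63480226 0.11326333 0.11736171] [ 1.79797307e+02  1.22889227e-03 -7.00380819e+01]
176 ((478.5775146484375, 87.1125717163086), (38.45182800292969, 36.355690002441406), 5.818655967712402) [0.47812616 0.09419865 0.0383102 ]
62 ((479.2417907714844, 85.7566146850586), (21.0791015625, 18.187484741210938), 1.5472303628921509) [0.47840454 0.08657309 0.05971998]
```

View pics/s3.png

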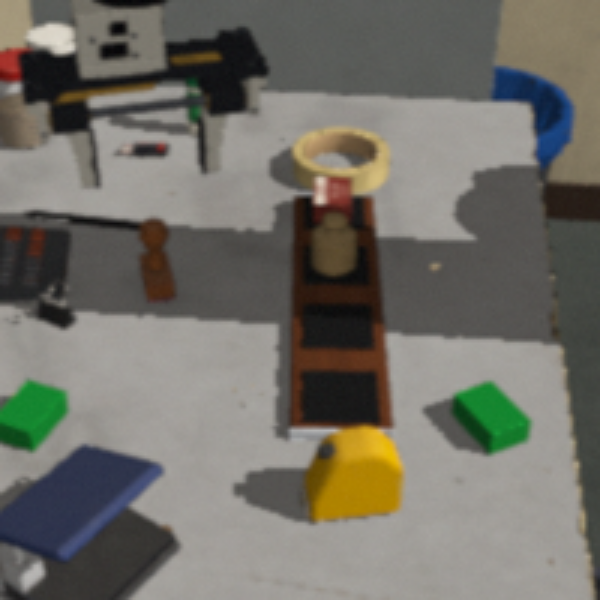

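Request:
step_arm(
  steps=[
    [[0,0,0.3,0,0,0],[0,0,0.55,0,0,0],[0,0,0.72,0,0,0],[0,0,0.8,0,0,0],[0,0,0.82,0,0,0],[0,0,0.82,0,0,0]],
  ],
)

```text
clock: 15.6
tool_pos: [0.636, 0.1138, 0.0379]
orientation: [-180.0, -0.0, -70.0]
force: [0.7, 0.2, 0.6]
opening: 0.0879
gripper_force: 0.0
```

Request:
step_arm(
  steps=[
    [[0,0,0,0,0,0],[0,0,0,0,0,0],[0,0,0,0,0,0],[0,0,0,0,0,0],[0,0,0,0,0,0],[0,0,0,0,0,0],[0,0,0,0,0,0],[0,0,0,0,0,0],[0,0,0,0,0,0],[0,0,0,0,0,0],[0,0,0,0,0,0],[0,0,0,0,0,0]],
  ],
  jaw=255,
)

```text
clock: 16.8
tool_pos: [0.636, 0.1137, 0.0373]
orientation: [180.0, 0.0, -70.0]
force: [-0.4, 0.5, -0.1]
opening: 0.0244
gripper_force: 30.0
```

Request:
step_arm(
  steps=[
    [[0,0,-0.05,0,0,0],[0,0,-0.15,0,0,0],[0,0,-0.3,0,0,0],[0,0,-0.45,0,0,0],[0,0,-0.55,0,0,0],[0,0,-0.6,0,0,0],[0,0,-0.6,0,0,0]],
  ],
)

```text
clock: 17.5
tool_pos: [0.6364, 0.114, 0.0983]
orientation: [-179.9, 0.0, -70.0]
force: [0.1, 0.1, -1.7]
opening: 0.0245
gripper_force: 30.0
```

Run:
```python
from h import *
q,e=snapshot("side");o=get_obs(); print(o['tool_pos'],o['orientation'])
cv2.imwrite("pics/s4.png",cv2.resize(q[90:240,160:310],(600,600))[:,:,::-1])
plan([.6358,.1132,.0975],-70,[.4686,.1721,.0975],-84.3)
```

```text
[0.63596541 0.11381464 0.09753219] [-1.79977787e+02  1.03232605e-02 -6.99796971e+01]
[-0.563  0.685  0.   ] wz 0.25
[-0.473  0.75   0.   ] wz 0.25
```

View pics/s4.png

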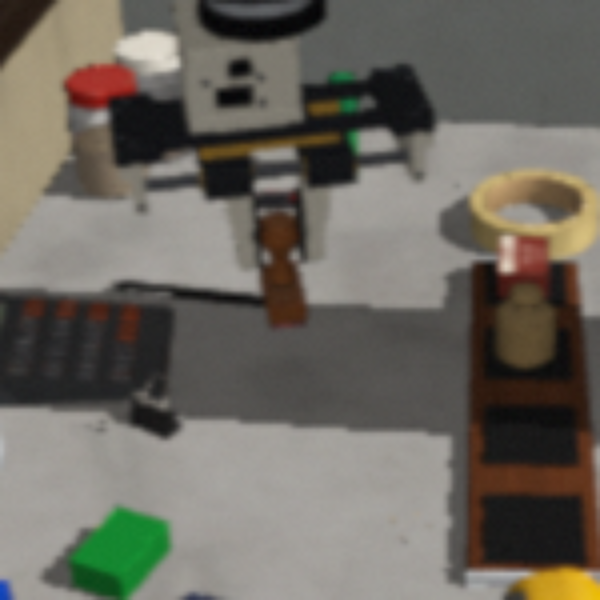

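Stamp held upright: knob between the fingers at (278,240), base at (285,300). Moving to pad_2.

Request:
step_arm(
  steps=[
    [[-0.1,0.12,0,0,0,0.04],[-0.25,0.3,0,0,0,0.11],[-0.42,0.51,0,0,0,0.19],[-0.563,0.685,0,0,0,0.25]],
  ],
)

```text
clock: 17.95
tool_pos: [0.5507, 0.143, 0.0963]
orientation: [179.9, -0.0, -77.3]
force: [-0.1, 0.8, -0.7]
opening: 0.0246
gripper_force: 30.0
```

Request:
step_arm(
  steps=[
    [[-0.14,0.22,0,0,0,0.08],[-0.28,0.44,0,0,0,0.15],[-0.38,0.61,0,0,0,0.2],[-0.45,0.71,0,0,0,0.24],[-0.473,0.75,0,0,0,0.25],[-0.473,0.75,0,0,0,0.25],[-0.473,0.75,0,0,0,0.25]],
  ],
)

```text
clock: 18.65
tool_pos: [0.4691, 0.1726, 0.0972]
orientation: [180.0, -0.0, -84.3]
force: [0.2, 0.2, -0.2]
opening: 0.0249
gripper_force: 30.0
```

Request:
step_arm(
  steps=[
    [[0,0,0.12,0,0,0],[0,0,0.25,0,0,0],[0,0,0.35,0,0,0],[0,0,0.41,0,0,0],[0,0,0.43,0,0,0],[0,0,0.44,0,0,0],[0,0,0.447,0,0,0],[0,0,0.447,0,0,0],[0,0,0.447,0,0,0]],
  ],
)

```text
clock: 19.55
tool_pos: [0.4689, 0.1728, 0.053]
orientation: [-180.0, 0.0, -84.3]
force: [-0.2, -0.9, -1.7]
opening: 0.0247
gripper_force: 30.0
```

Request:
step_arm(
  steps=[
    [[0,0,0,0,0,0],[0,0,0,0,0,0],[0,0,0,0,0,0],[0,0,0,0,0,0],[0,0,0,0,0,0],[0,0,0,0,0,0],[0,0,0,0,0,0],[0,0,0,0,0,0]],
  ],
  jaw=0,
)

```text
clock: 20.35
tool_pos: [0.4687, 0.1726, 0.0527]
orientation: [180.0, -0.0, -84.3]
force: [-0.3, -0.4, 0.3]
opening: 0.0829
gripper_force: 0.0
```

Request:
step_arm(
  steps=[
    [[0,0,-0.15,0,0,0],[0,0,-0.45,0,0,0],[0,0,-0.9,0,0,0],[0,0,-0.97,0,0,0],[0,0,-0.97,0,0,0],[0,0,-0.97,0,0,0]],
  ],
)

```text
clock: 20.95
tool_pos: [0.4682, 0.1723, 0.1489]
orientation: [180.0, -0.0, -84.3]
force: [0.2, -0.2, -0.3]
opening: 0.0876
gripper_force: 0.0
```

Run:
```python
from h import *
o=get_obs(); print(o['tool_pos'],o['orientation'])
plan([.4686,.1721,.15],-84.3,[.6488,-.178,.15],-84.3)
print();plan([.6488,-.178,.15],-84.3,[.4597,.2617,.15],-84.3)
```

```text
[0.46817968 0.17234038 0.14891888] [ 1.79954550e+02 -5.02993474e-04 -8.43203403e+01]
[ 0.733 -0.289  0.   ] wz -0.0
[ 0.733 -0.289  0.   ] wz -0.0
[ 0.733 -0.289  0.   ] wz -0.0
[ 0.733 -0.289  0.   ] wz -0.0
[ 0.733 -0.289  0.   ] wz -0.0

[-0.761  0.241  0.   ] wz -0.0
[-0.761  0.241  0.   ] wz -0.0
[-0.761  0.241  0.   ] wz -0.0
[-0.761  0.241  0.   ] wz -0.0
[-0.761  0.241  0.   ] wz -0.0
[-0.761  0.241  0.   ] wz -0.0
```

Request:
step_arm(
  steps=[
    [[0.366,-0.145,0,0,0,0],[0.733,-0.289,0,0,0,0]],
  ],
)

```text
clock: 21.15
tool_pos: [0.5041, 0.1021, 0.1481]
orientation: [179.9, -0.1, -84.1]
force: [1.1, 0.9, -0.5]
opening: 0.0876
gripper_force: 0.0
```

Request:
step_arm(
  steps=[
    [[0.366,-0.145,0,0,0,0],[0.733,-0.289,0,0,0,0]],
  ],
)

```text
clock: 21.35
tool_pos: [0.5404, 0.0309, 0.1478]
orientation: [179.8, -0.0, -84.3]
force: [0.4, 1.0, -0.1]
opening: 0.0876
gripper_force: 0.0
```

Request:
step_arm(
  steps=[
    [[0.366,-0.145,0,0,0,0],[0.733,-0.289,0,0,0,0]],
  ],
)

```text
clock: 21.55
tool_pos: [0.5764, -0.0393, 0.1476]
orientation: [179.8, -0.0, -84.3]
force: [1.4, 1.5, -0.3]
opening: 0.0879
gripper_force: 0.0
```

Request:
step_arm(
  steps=[
    [[0.366,-0.145,0,0,0,0],[0.733,-0.289,0,0,0,0]],
  ],
)

```text
clock: 21.75
tool_pos: [0.6125, -0.1092, 0.1473]
orientation: [179.8, 0.0, -84.3]
force: [1.5, 1.2, -0.1]
opening: 0.0876
gripper_force: 0.0
```

Request:
step_arm(
  steps=[
    [[0.366,-0.145,0,0,0,0],[0.6,-0.24,0,0,0,0],[0.733,-0.289,0,0,0,0],[0.733,-0.289,0,0,0,0],[0.733,-0.289,0,0,0,0]],
  ],
)

```text
clock: 22.25
tool_pos: [0.6481, -0.1773, 0.1482]
orientation: [179.9, 0.0, -84.3]
force: [-0.0, 0.2, 0.3]
opening: 0.0877
gripper_force: 0.0
```

Run:
```python
from h import *
q,e=snapshot("side");p,d=snapshot("top");o=get_obs(); print(o['tool_pos'],o['orientation'])
np.savez("s5.npz",q=q,e=e,p=p,d=d)
im=np.hstack([cv2.resize(q[80:240,170:330],(400,400)),cv2.resize(p[130:250,200:360],(400,300))if 0 else cv2.resize(p[130:250,230:350],(400,400))])
cv2.imwrite("pics/s5.png",im[:,:,::-1])
X=cloud("side",e)
for lo,hi in((.02,.038),(.055,.09)):
    m=(e>0)&(X[...,2]>lo)&(X[...,2]<hi)&(abs(X[...,0]-.4686)<.045)&(abs(X[...,1]-.172)<.045)
    print(m.sum(),cv2.minAreaRect((X[m][:,:2]*1000).astype(np.float32)),X[m].mean(0))
```

```text
[ 0.64840887 -0.17672551  0.14921334] [ 1.79953530e+02  1.71249479e-02 -8.42533088e+01]
143 ((469.4918212890625, 174.5562286376953), (25.126243591308594, 56.703128814697266), 4.862538814544678) [0.46899884 0.18526847 0.03214503]
104 ((470.3475341796875, 177.31175231933594), (24.295822143554688, 19.689674377441406), 8.162858009338379) [0.46978807 0.17933416 0.07560861]
```

View pics/s5.png

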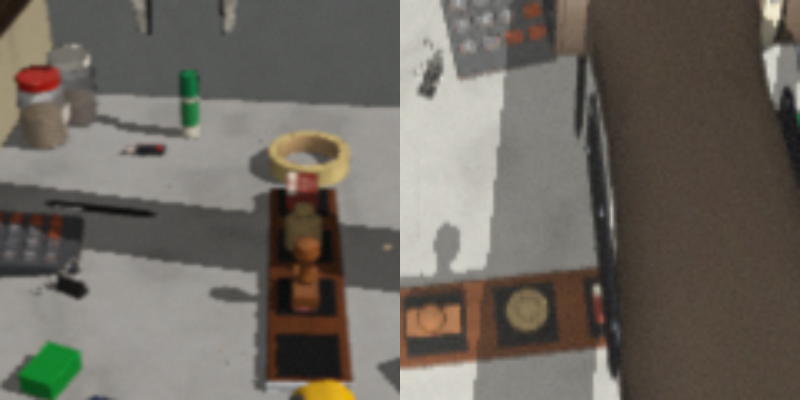

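The stamp and weight stand centred (right half, (432,320) and (525,310)). The fingers straddle the glue stick at (188,100). Descending on it.

Request:
step_arm(
  steps=[
    [[0,0,0.3,0,0,0],[0,0,0.6,0,0,0],[0,0,0.8,0,0,0]],
  ],
)

```text
clock: 22.65
tool_pos: [0.6478, -0.1763, 0.0681]
orientation: [179.9, 0.0, -84.2]
force: [0.4, 0.1, 0.2]
opening: 0.0877
gripper_force: 0.0
```

Request:
step_arm(
  steps=[
    [[0,0,0.2,0,0,0],[0,0,0.33,0,0,0],[0,0,0.38,0,0,0],[0,0,0.38,0,0,0],[0,0,0.38,0,0,0]],
  ],
)

```text
clock: 23.15
tool_pos: [0.6496, -0.1776, 0.0327]
orientation: [-179.9, -0.0, -84.3]
force: [-0.3, 0.1, 0.6]
opening: 0.0876
gripper_force: 0.0
```

Request:
step_arm(
  steps=[
    [[0,0,0,0,0,0],[0,0,0,0,0,0],[0,0,0,0,0,0],[0,0,0,0,0,0],[0,0,0,0,0,0],[0,0,0,0,0,0],[0,0,0,0,0,0],[0,0,0,0,0,0],[0,0,0,0,0,0],[0,0,0,0,0,0],[0,0,0,0,0,0],[0,0,0,0,0,0]],
  ],
  jaw=255,
)

```text
clock: 24.35
tool_pos: [0.6489, -0.1777, 0.0317]
orientation: [180.0, -0.0, -84.3]
force: [0.0, -0.3, -0.3]
opening: 0.0236
gripper_force: 30.0
```

Request:
step_arm(
  steps=[
    [[0,0,-0.05,0,0,0],[0,0,-0.15,0,0,0],[0,0,-0.35,0,0,0],[0,0,-0.55,0,0,0],[0,0,-0.75,0,0,0],[0,0,-0.9,0,0,0],[0,0,-0.98,0,0,0],[0,0,-1.0,0,0,0]],
  ],
)

```text
clock: 25.15
tool_pos: [0.6494, -0.1777, 0.133]
orientation: [-179.9, -0.0, -84.3]
force: [1.4, -0.3, 0.5]
opening: 0.024
gripper_force: 30.0
```

Run:
```python
from h import *
q,e=snapshot("side");o=get_obs(); print(o['tool_pos'],o['orientation'],o['opening'])
cv2.imwrite("pics/s6.png",cv2.resize(q[20:170,170:320],(450,450))[:,:,::-1])
```

```text
[ 0.6490289  -0.17767789  0.13227745] [-1.79952737e+02  1.97984148e-03 -8.43047835e+01] 0.023469887395472216
```

View pics/s6.png

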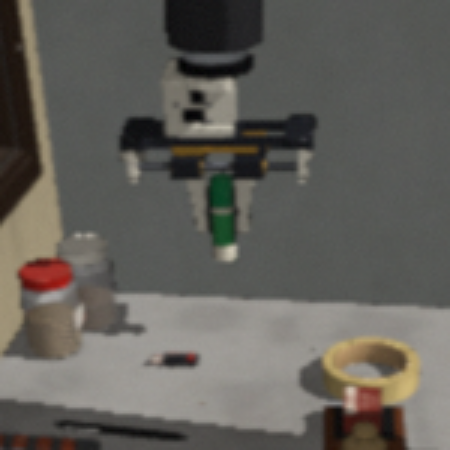

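Glue stick held upright at (222,218). Carrying it to pad_1.

Request:
step_arm(
  steps=[
    [[-0.12,0.04,0,0,0,0],[-0.3,0.095,0,0,0,0],[-0.52,0.165,0,0,0,0],[-0.761,0.241,0,0,0,0]],
  ],
)

```text
clock: 25.6
tool_pos: [0.616, -0.1028, 0.1307]
orientation: [179.9, 0.0, -84.3]
force: [0.5, 0.6, -0.0]
opening: 0.024
gripper_force: 30.0
```

Request:
step_arm(
  steps=[
    [[-0.25,0.08,0,0,0,0],[-0.51,0.16,0,0,0,0],[-0.761,0.241,0,0,0,0]],
  ],
)

```text
clock: 25.9
tool_pos: [0.5842, -0.0291, 0.131]
orientation: [179.9, 0.0, -84.3]
force: [0.1, 0.1, -0.2]
opening: 0.0236
gripper_force: 30.0
```

Request:
step_arm(
  steps=[
    [[-0.25,0.08,0,0,0,0],[-0.51,0.16,0,0,0,0],[-0.761,0.241,0,0,0,0]],
  ],
)

```text
clock: 26.2
tool_pos: [0.5525, 0.0441, 0.131]
orientation: [179.9, -0.0, -84.3]
force: [0.7, -0.0, -0.4]
opening: 0.0238
gripper_force: 30.0
```

Request:
step_arm(
  steps=[
    [[-0.25,0.08,0,0,0,0],[-0.51,0.16,0,0,0,0],[-0.761,0.241,0,0,0,0]],
  ],
)

```text
clock: 26.5
tool_pos: [0.5209, 0.1172, 0.1311]
orientation: [179.9, -0.0, -84.3]
force: [-0.7, -1.3, -0.5]
opening: 0.0235
gripper_force: 30.0
```

Request:
step_arm(
  steps=[
    [[-0.25,0.08,0,0,0,0],[-0.51,0.16,0,0,0,0],[-0.761,0.241,0,0,0,0]],
  ],
)

```text
clock: 26.8
tool_pos: [0.4893, 0.1903, 0.1311]
orientation: [179.9, -0.0, -84.3]
force: [0.4, 0.4, -1.4]
opening: 0.0239
gripper_force: 30.0
```

Request:
step_arm(
  steps=[
    [[-0.24,0.077,0,0,0,0],[-0.45,0.143,0,0,0,0],[-0.62,0.196,0,0,0,0],[-0.72,0.228,0,0,0,0],[-0.761,0.241,0,0,0,0],[-0.761,0.241,0,0,0,0],[-0.761,0.241,0,0,0,0],[-0.761,0.241,0,0,0,0]],
  ],
)

```text
clock: 27.6
tool_pos: [0.4598, 0.2616, 0.1316]
orientation: [180.0, -0.0, -84.3]
force: [-0.1, -0.5, -0.3]
opening: 0.0234
gripper_force: 30.0
```

Run:
```python
from h import *
o=get_obs(); print(o['tool_pos'],o['orientation'],o['opening'])
```

```text
[0.45978517 0.26164787 0.13157758] [ 1.79989037e+02 -9.00984080e-03 -8.43462033e+01] 0.023411060756187534
```

Request:
step_arm(
  steps=[
    [[0,0,0.2,0,0,0],[0,0,0.45,0,0,0],[0,0,0.65,0,0,0],[0,0,0.76,0,0,0],[0,0,0.81,0,0,0],[0,0,0.83,0,0,0],[0,0,0.84,0,0,0],[0,0,0.845,0,0,0],[0,0,0.845,0,0,0],[0,0,0.845,0,0,0]],
  ],
)

```text
clock: 28.6
tool_pos: [0.4598, 0.2625, 0.0476]
orientation: [-180.0, 0.0, -84.3]
force: [-0.3, 0.3, 0.1]
opening: 0.0234
gripper_force: 30.0
```

Request:
step_arm(
  steps=[
    [[0,0,0,0,0,0],[0,0,0,0,0,0],[0,0,0,0,0,0],[0,0,0,0,0,0],[0,0,0,0,0,0],[0,0,0,0,0,0],[0,0,0,0,0,0],[0,0,0,0,0,0],[0,0,0,0,0,0]],
  ],
  jaw=0,
)

```text
clock: 29.5
tool_pos: [0.4597, 0.2623, 0.0471]
orientation: [180.0, -0.0, -84.3]
force: [-0.8, -0.8, 0.1]
opening: 0.0864
gripper_force: 0.0
```

Request:
step_arm(
  steps=[
    [[0,0,-0.15,0,0,0],[0,0,-0.45,0,0,0],[0,0,-0.9,0,0,0],[0,0,-1.0,0,0,0],[0,0,-1.0,0,0,0]],
  ],
)

```text
clock: 30.0
tool_pos: [0.4607, 0.2634, 0.1495]
orientation: [-179.8, 0.2, -84.3]
force: [1.6, 0.6, -0.3]
opening: 0.0877
gripper_force: 0.0
```

Request:
step_arm(
  steps=[
    [[-0.25,-0.4,-0.2,0,0,0],[-0.5,-0.7,-0.3,0,0,0],[-0.7,-0.9,-0.3,0,0,0]],
  ],
)

```text
clock: 30.3
tool_pos: [0.5443, 0.3423, 0.1774]
orientation: [-179.9, 0.0, -84.3]
force: [-0.3, -0.3, -0.5]
opening: 0.0877
gripper_force: 0.0
```

Request:
step_arm(
  steps=[
    [[-0.4,-0.2,0,0,0,0],[-0.8,-0.5,0,0,0,0],[-0.9,-0.6,0,0,0,0],[-0.9,-0.6,0,0,0,0]],
  ],
)

```text
clock: 30.7
tool_pos: [0.5931, 0.4375, 0.1733]
orientation: [179.8, -0.1, -84.3]
force: [-0.1, -0.5, -0.6]
opening: 0.0877
gripper_force: 0.0
```

Run:
```python
from h import *
q,e=snapshot("side");p,d=snapshot("top");o=get_obs(); print(o['tool_pos'])
im=np.hstack([cv2.resize(q[80:260,220:370],(333,400)),cv2.resize(p[180:280,195:312],(466,400))])
cv2.imwrite("pics/s7.png",im[:,:,::-1])
for n,D in(("side",e),("top",d)):
  X=cloud(n,D)
  for nm,c,lo,hi in(("glue",(.4597,.2617),.05,.12),("stamp",(.4686,.172),.022,.038),("weight",(.4774,.0822),.022,.05),("box",(.4856,-.0074),.022,.045)):
    m=(D>0)&(X[...,2]>lo)&(X[...,2]<hi)&(abs(X[...,0]-c[0])<.045)&(abs(X[...,1]-c[1])<.045)
    if m.sum()>5:
      r=cv2.minAreaRect((X[m][:,:2]*1000).astype(np.float32)); print(n,nm,np.round(r[0],1),np.round(r[1]),round(r[2]),X[m][:,2].max().round(3))
```

```text
[0.59231078 0.43567569 0.17496815]
side glue [460.1 264.3] [25. 23.] 60 0.107
side stamp [470.7 173.8] [23. 54.] 5 0.036
side weight [478.8  85.9] [38. 36.] 3 0.05
side box [486.1  -7.9] [35. 55.] 5 0.041
top glue [457.9 259.4] [21. 23.] 2 0.112
top stamp [468.7 171.8] [25. 53.] 5 0.038
top weight [474.2  79.3] [46. 39.] 29 0.05
top box [486.6  -9.4] [36. 53.] 4 0.043
```

View pics/s7.png

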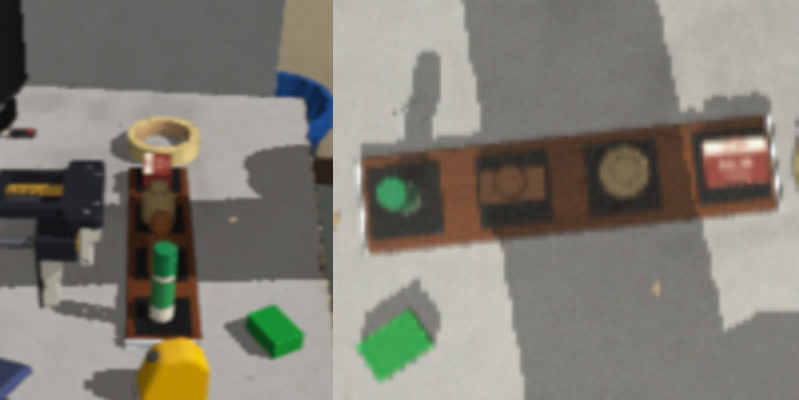

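All four stand centred and upright: glue (395,195), stamp (512,182), weight (625,172) and box (735,160). The gripper is clear of everything, so I hand the job in.

```bash
python3 -c "
from plant import *
print(close_job())"
```

```text
the job is handed in; nothing more can be done
None
```

The job is handed in after about 31 s: glue stick, rubber stamp, brass weight and staple box stand upright on pads 1 to 4, with the glue stick next to the tape measure and each within a few mm of its pad's centre in the last camera check.

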